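# Cap the open gearbox, then show its pinion shaft to the inspection camera

### The arm

A 6-joint arm with a two-finger parallel gripper is mounted at the origin on the work surface. World frame = base frame: x ahead of the robot, y to its left, z up, the work surface at z = 0. Lengths are in mm, angles in rad, forces in N, time in s.
With the tool pointing down it reaches from about 275 to 750 mm from the base axis. Payload 10.2 kg.
Tool frame: the origin (TCP) lies midway between the tips of the shut fingers; the grasp point (between the pads) lies 19 mm behind it; z points along the fingers, y is the line along which they close (so a half turn about z gives the same grasp; the last joint's range is limited). The gripper opens to 85 mm and grips with 20 to 120 N. Pads are 22 mm wide; open, the fingers measure 114 mm over their backs; the gripper's body (76 mm by 85 mm) begins 54 mm behind the grasp point. The pads swing forward as they close: fully open they stand 13 mm farther back than shut.
Start: joints at [-1.467, 0.313, 1.498, -0, 1.331, -0.223], TCP at [168.52, -497.225, 231.294] pointing down, gripper open.
Joint ranges: [-2.94, 2.94], [-0.97, 2.17], [0.19, 2.56], [-1.23, 4.37], [0.02, 3.11], [-2.88, 2.88]. Speed limits (rad/s): [2.39, 2.39, 3.01, 3.14, 3.14, 3.14].

### API

Orientations are given as a unit quaternion [w, x, y, z].
In Python, from rig import ctrl, capture, camera_info gives the robot as it stands.
- The arm moves only by the tool apply_moves, never from a script. Its argument "targets" is a list of rows, each a list of 3 entries, a list of its own where there are three numbers: the finger opening in mm, from 0 to 85.4, then the shift along the world's x, y, z in mm, then the turn, a rotation vector about the world's x, y, z in degrees. In form: [[grip, [dx, dy, dz], [rx, ry, rz]], ...]. A call has 1 to 20 rows; each row is the pose to reach, as a shift and turn from the pose commanded when the call began; what a row does not reach only later rows make up. A row lasts 1/10 s, in which the tool goes at most 50 mm and 8.59 degrees, less where a joint would pass 70% of its speed; a pose out of reach is approached as far as the arm can. A call with a gripper value outside its range is refused whole. The fingers move at their own pace and stop on an object; "squeeze" is the grip in N (left out, the last holds). Time passes only in rows, so rows that repeat a pose let the fingers close. It gives the time, the measured TCP pose, the force, the opening and the grip force at its end, in the units of the state.
- ctrl.sense(): the state, without advancing time (a new reading comes with each control period).
- capture(name): name is "scene" or "top" or "wrist"; returns (picture, depth): 420x560x3 uint8, blue, green, red; 420x560 float32, mm along the optical axis (not along the pixel's ray), 0 where there is no reading.
- camera_info(name): a dict with "vfov" (degrees; the focal length in pixels is half the picture's height over the tangent of half this angle, whatever the lens; pixels are square), "cx", "cy" (the principal point, pixels), "extrinsics" (4x4, takes a point from camera to world coordinates). Camera axes: x right, y down, z forward; pixel columns grow to the right and rows downward; lengths in mm; the calibration is good to about 2 mm. A picture is of the moment at which its call begins: read the wrist's pose just before it. camera_info takes no time and is no camera call; for the wrist camera it gives the pose at the moment of the call.
- ctrl.finish_job(): hands the job in; it is judged then, once.
The state is a dict: "time_s": time; "joints": joint angles; "dq": joint speeds; "tau": joint torques, N m; "eef_pos": TCP position; "ee_rot": TCP orientation; "force": force on the tool from outside, world axes, zero at the start; "wrist_torque": the same for the moment, N m; "grip_width": opening from 0.0 (shut) to 1.0 (fully open); "grip_force": force on a finger pad.
Only numpy, scipy, OpenCV 4.12 (cv2) and the standard library are available. Lean on these libraries where they do the work, as an engineer would, in place of code of your own. Each camera call takes 0.05 s, during which the arm holds its last target. There are 200 camera calls.

### The job

The gearbox is stripped down: put the red dust cap on its open housing so that it sits fully home and level and no grit gets in. Then lift the pinion shaft out of its wooden rest and hold it still in front of the inspection camera, level and pointing straight at the lens, geared end foremost and centred, with that end's face 100 mm from the glass; finish while still holding it there. Drop nothing, do not knock the camera, and leave the other things on the bench where they are.

Things in the scene. Friction and masses are not known exactly. Their poses are not given: they have to be found in the camera images.
- housing: Green gearbox housing, fixed: upright open-topped round pot, outer diameter 108, bore diameter 90, on a dark steel base plate 150 x 130 x 10; a round boss on its -x side reaches 77 from the axis at heights 20 to 72. Origin: on the bench under the bore's axis; z up. Flat rim 90 above the bench, bore free to 40 below the rim.
- housing_rim (a point): Centre of the housing's open mouth, at rim height (90 above the bench); z up.
- cap: Loose red plastic dust cap, 90 g, lying level, spigot down: spigot diameter 84, 10 deep, chamfered foot; flange diameter 112, 5 thick; round knob diameter 30, 15 to 49 above the underside, to grip. Origin: centre of the underside, z up. Seated, the spigot is in the bore (3 clearance all round) and the flange on the rim: origin 10 below the rim centre.
- rest: Wooden shaft rest, fixed: plywood base 170 x 70 x 12 with two vee uprights centred 62 behind (-x) and 66 ahead (+x) of its origin, each 14 thick (x) and 54 wide (y), rising to 57 above the bench. Origin: on the bench under the middle; x along the shaft, z up. Between the uprights is free room for fingers down to the base.
- shaft: Loose steel pinion shaft, 0.28 to 0.52 kg: bar of diameter 16, 150 long, gear of diameter 43 from 30 to 50 ahead (+x) of the middle. Origin: on the axis at mid length; x along it to the geared end. Starts level in the vees, axis 50 above the bench, x along the rest's x. Centre of mass about 18 ahead of the origin; bare bar from 50 behind to 26 ahead is free to grip.
- shaft_front (a point): Centre of the shaft's end face at the geared end, 75 ahead of the shaft's origin; axes as the shaft's.
- shaft_tail (a point): Centre of the shaft's other end face, 75 behind its origin; axes as the shaft's.
- stand: Inspection camera stand, fixed: dark steel base 170 (x) x 120 (y) x 14 and an aluminium column of diameter 18, 354 high, 30 behind (+x) the origin. Origin: on the bench under the middle of the base; its -x is the way the camera looks, z up. The white camera barrel is part of it.
- lens (a point): Centre of the front glass of the white inspection camera barrel (black front diameter 48 with a ring of lights, 143 long with its mount), about 200 to 270 above the bench (the height varies). The camera looks level along this point's -x; z up. The mount is clamped; it gives only to a hard knock.
- bearing: Bystander: steel bearing ring, diameter 52, 15 high, lying flat; origin under its centre.
- screwdriver: Bystander: green screwdriver, 200 long, lying along its x.
- spanner: Bystander: steel spanner, 190 long, lying along its x.
- tub: Bystander: blue grease tub with a yellow lid, diameter 72, 85 high; origin under its centre.
- spray: Bystander: blue spray can, diameter 60, 190 high; origin under its centre.
- caliper: Bystander: steel calliper, 230 long, lying along its x.
- tray: Bystander: blue tray of bolts, 110 x 150 x 32; origin under its centre.
There are look-alikes about, which are no part of the job. There is more than one size of the cap; the one meant has the size given above.

How it is judged (in metres and radians):
On the way, in this order (a step that is already met when the one before it is completed fails the run):
1. the red cap is seated level on the housing's rim and let go (horizontal distance between cap and housing_rim below 0.006 m and z of cap in the frame of housing_rim between -0.0135 and -0.0075 m and angle between cap's own z axis and vertical below 0.05 rad and contact force between the fingers and cap below 0.1 N and linear speed of cap below 0.02 m/s), for 0.2 s.
2. the shaft is held by the gripper, lifted clear of its rest (contact force between the fingers and shaft above 1 N and contact force between shaft and rest below 0.05 N and height (world z) of shaft above 0.09 m), for 0.2 s.
At the end, for the whole second after the job is handed in: Shaft held still by the fingers alone, geared end towards the lens: end face 80 to 120 mm from the glass and within 15 mm of its axis both ways, axis within 0.15 rad of the view. Cap in the bore within 6 mm of centre, underside 7.5 to 13.5 mm below the rim, tilt under 0.05 rad (horizontal distance between cap and housing_rim below 0.006 m and z of cap in the frame of housing_rim between -0.0135 and -0.0075 m and angle between cap's own z axis and vertical below 0.05 rad and x of shaft_front in the frame of lens between -0.12 and -0.08 m and y of shaft_front in the frame of lens between -0.015 and 0.015 m and z of shaft_front in the frame of lens between -0.015 and 0.015 m and angle between the x axis of shaft and the x axis of lens, either way round below 0.15 rad and x of shaft_tail in the frame of lens below -0.2 m and height (world z) of shaft above 0.17 m and contact force between the fingers and shaft above 1 N and contact force between shaft and stand below 0.05 N and contact force between shaft and rest below 0.05 N and contact force between shaft and housing below 0.05 N and contact force between shaft and cap below 0.05 N and linear speed of each of shaft, cap below 0.02 m/s and angular speed of shaft below 0.15 rad/s); the arm keeps its last pose, push and grip.
It fails at once if the cap is dropped (falls freely faster than 0.45 m/s) (contact force between the fingers and cap below 0.01 N and linear speed of cap above 0.45 m/s).
It fails at once if the shaft is dropped (falls freely faster than 0.45 m/s) (contact force between the fingers and shaft below 0.01 N and linear speed of shaft above 0.45 m/s).
It fails at once if the camera is knocked: lens moved over 8 mm, or camera or stand struck with over 8 N by the robot, the shaft or the cap (distance of lens from where it was at the start of the episode above 0.008 m or contact force between any of the arm, the fingers, shaft, cap and stand above 8 N).
It fails at once if a bystander is pushed more than 30 mm (distance of any of bearing, screwdriver, spanner, tub, spray, caliper, tray from where it was at the start of the episode above 0.03 m).
It also fails if it takes over 54 s, if anything falls off the work surface, if the arm or the gripper's body presses on something with over 40 N, if the wrist force passes 120 N, or if a joint passes its speed limit or range.

## Working session

There is one attempt and no reset: what is moved stays moved. The work goes in short steps, Python scripts to look and compute and a tool call to move; the robot and the scene stay as the last step left them, time stands still between calls to the robot, and variables do not carry over. Pictures are saved under pics/ and viewed, at most 10 in all, crops included, and the job is handed in when it is done.

Besides the shell and the picture viewer there is one more tool, called after ">>>" as a command line: name --argument value ..., lists and objects as JSON in quotes. apply_moves: Moves the arm, as the interface text tells. Its arguments: {"type":"object","properties":{"targets":{"type":"array","items":{"type":"array"}},"squeeze":{"type":"number"}},"required":["targets"]}

```bash
mkdir -p pics; cat > h.py <<'E'
import numpy as np, cv2
from rig import ctrl, capture, camera_info
def grab(n,save=None):
    i=camera_info(n); p,d=capture(n)
    if save: cv2.imwrite(f'pics/{save}.png',p)
    return p,d,i
def cloud(d,i):
    h,w=d.shape; f=h/2/np.tan(np.radians(i['vfov'])/2)
    v,u=np.mgrid[:h,:w]
    P=np.stack([(u-i['cx'])/f*d,(v-i['cy'])/f*d,d],-1)
    E=np.array(i['extrinsics']); W=P@E[:3,:3].T+E[:3,3]
    W[d<=0]=np.nan
    return W
E
python3 - <<'E'
from h import *
a=[]
for n in('scene','top'):
    p,d,i=grab(n); np.savez(f'{n}0.npz',p=p,d=d,W=cloud(d,i)); print(n,i); a.append(p)
cv2.imwrite('pics/scene0.png',cv2.resize(a[0],(800,600))); cv2.imwrite('pics/top0.png',cv2.resize(a[1],(800,600)))
print(ctrl.sense())
E
```

```text
scene {'vfov': 56.757646834318784, 'cx': 281.1219727561809, 'cy': 205.2320342899039, 'extrinsics': array([[-3.11895497e-01,  7.15211241e-01, -6.25455099e-01,
         1.20670725e+03],
       [ 9.50042016e-01,  2.26526673e-01, -2.14722694e-01,
         1.79194183e+02],
       [-1.18898217e-02, -6.61179664e-01, -7.50133378e-01,
         8.86725978e+02],
       [ 0.00000000e+00,  0.00000000e+00,  0.00000000e+00,
         1.00000000e+00]])}
top {'vfov': 46.156078910718534, 'cx': 283.76564574713535, 'cy': 206.18919925132357, 'extrinsics': array([[ 8.09716575e-03, -9.92062809e-01,  1.25482342e-01,
         4.02261941e+02],
       [-9.99907477e-01, -9.40434089e-03, -9.82831730e-03,
        -2.70840549e+01],
       [ 1.09303868e-02, -1.25391150e-01, -9.92047169e-01,
         1.50280083e+03],
       [ 0.00000000e+00,  0.00000000e+00,  0.00000000e+00,
         1.00000000e+00]])}
{'time_s': 0.1, 'joints': array([-1.46742024e+00,  3.13360663e-01,  1.49835747e+00,  2.42395283e-05,
        1.33101142e+00, -2.23386571e-01]), 'dq': array([-5.88160243e-05, -1.66164717e-03, -1.71338739e-03, -5.95922807e-05,
       -2.22052398e-04, -1.37813304e-03]), 'tau': array([ 3.00689993e-03, -4.12895679e+01, -2.60141212e+01, -1.31016377e-04,
        3.00860251e-03, -8.70936390e-06]), 'eef_pos': array([ 168.49035869, -496.98448795,  230.81076119]), 'ee_rot': array([-5.66720293e-04,  9.86683243e-01,  1.62652556e-01,  4.58396549e-05]), 'force': array([-0.117328  ,  0.2014099 ,  0.00825158]), 'wrist_torque': array([ 0.03264332, -0.02721633, -0.00206511]), 'grip_force': 0.0, 'grip_width': 1.0047461794799557}
```

View pics/scene0.png

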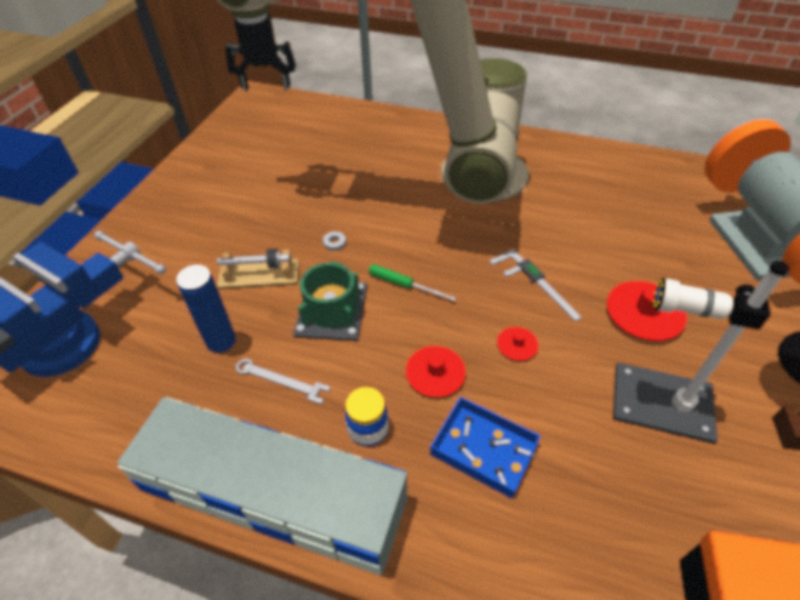

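View pics/top0.png

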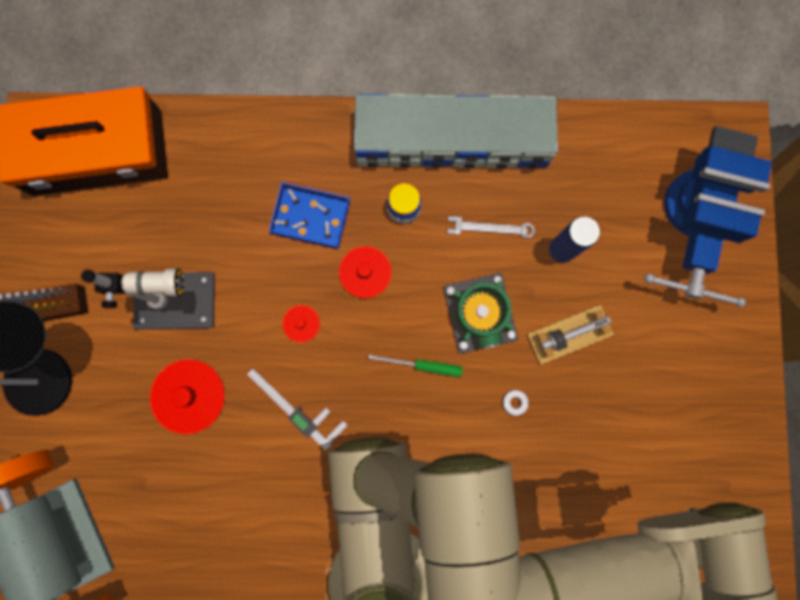

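Both views show three red caps. In the top view they are at (365,272) medium, (301,323) small and (188,396) large. The housing is at (482,312), the shaft rest at (570,335) with the gear on its left, and the camera barrel at (150,283) looking right. Next I measure all of these.

```bash
cat > m.py <<'E'
from h import *
for n in('scene','top'):
    z=np.load(n+'0.npz'); p,W=z['p'],z['W']; hsv=cv2.cvtColor(p,cv2.COLOR_BGR2HSV)
    red=((hsv[...,0]<5)|(hsv[...,0]>175))&(hsv[...,1]>200)&(hsv[...,2]>90)
    N,l,s,c=cv2.connectedComponentsWithStats(red.astype(np.uint8))
    for k in range(1,N):
        if s[k,4]<250: continue
        Q=W[(l==k)]; zz=np.nanmedian(Q[:,2])
        fl=Q[abs(Q[:,2]-zz)<6]
        kn=Q[(Q[:,2]>zz+25)]
        (cc,r)=cv2.minEnclosingCircle(fl[:,:2].astype(np.float32))
        print(n,'red',c[k]*800/560,s[k,4],'z',zz,'circ',cc,2*r,'knob',kn[:,:2].mean(0) if len(kn) else None, np.nanpercentile(Q[:,2],98))
    # housing rim: z 84..96, green
    g=(hsv[...,0]>60)&(hsv[...,0]<95)&(hsv[...,1]>80)&(W[...,2]>84)&(W[...,2]<97)
    N,l,s,c=cv2.connectedComponentsWithStats(cv2.morphologyEx(g.astype(np.uint8),cv2.MORPH_CLOSE,np.ones((3,3))))
    k=1+np.argmax(s[1:,4]); Q=W[(l==k)&g]; print(n,'rim',cv2.minEnclosingCircle(Q[:,:2].astype(np.float32)),len(Q),np.median(Q[:,2]))
    # rest
    hb=np.isfinite(W[...,2])
    x,y,zz=W[...,0],W[...,1],W[...,2]
    print(n,'rim ref')
    for nm,(u0,u1,v0,v1) in {'scene':{'rest':(210,305,240,295),'cam':(640,780,270,330)},'top':{'rest':(522,622,300,370),'cam':(110,195,262,300)}}[n].items():
        a=slice(int(v0*.7),int(v1*.7)); b=slice(int(u0*.7),int(u1*.7)); R=W[a,b].reshape(-1,3); H=hsv[a,b].reshape(-1,3)
        R_=R[(R[:,2]>(8 if nm=='rest' else 150))]
        print(n,nm,len(R_),np.nanmin(R_,0).round(),np.nanmax(R_,0).round())
        np.save(f'{n}_{nm}.npy',np.c_[R,H])
E
python3 m.py
python3 - <<'E'
from h import *
for n in('scene','top'):
    A=np.load(f'{n}_rest.npy'); 
    m=(A[:,2]>40)&(A[:,2]<85)&(A[:,4]<70); Q=A[m]   # grey steel
    c=Q[:,:2].mean(0); d=np.linalg.svd(Q[:,:2]-c)[2][0]; d*=np.sign(d[1]) ; t=(Q[:,:2]-c)@d
    print(n,'shaft',len(Q),c,d,np.degrees(np.arctan2(d[1],d[0])),t.min(),t.max())
    g=Q[Q[:,2]>64]; print('gear',len(g),((g[:,:2]-c)@d).mean() if len(g) else 0)
    w=A[(A[:,2]>6)&(A[:,2]<70)][:,:2].astype(np.float32); print('restrect',cv2.minAreaRect(w))
    C=np.load(f'{n}_cam.npy'); C=C[(C[:,2]>150)]
    wh=C[(C[:,4]<60)&(C[:,5]>120)]; d=np.linalg.svd(wh[:,:3]-wh[:,:3].mean(0))[2][0]
    print('cam white',len(wh),wh[:,:3].mean(0),d,np.percentile(wh[:,:3],[1,99],axis=0))
E
```

```text
scene red [642.03073652 312.48308525] 1478 z 20.545515542151634 circ (374.61602783203125, 413.9290466308594) 156.28457641601562 knob [380.77738833 404.07652624] 66.73429868140711
scene red [516.98660714 343.21986607] 512 z 10.513534224686623 circ (529.61083984375, 183.5159912109375) 80.66442108154297 knob [531.08707782 182.55227257] 35.35570450038793
scene red [435.12382579 371.16506039] 1171 z 14.672422493360045 circ (642.2727661132812, 47.920867919921875) 113.23722076416016 knob [643.75097578  49.70466688] 48.93112090037846
scene rim ((558.4547729492188, -196.92739868164062), 53.77912139892578) 249 88.19025707232902
scene rim ref
scene rest 1237 [ 450. -472.    8.] [ 703. -231.  182.]
scene cam 1947 [532. 360. 224.] [604. 506. 363.]
top red [364.35857143 271.67857143] 1000 z 14.961666891430127 circ (638.8720092773438, 45.3685188293457) 111.12723541259766 knob [638.54500419  46.44259269] 50.18251767041613
top red [300.45218894 323.00403226] 496 z 10.300373254034412 circ (528.486572265625, 180.1373291015625) 76.73307800292969 knob [527.97686762 179.97831308] 37.086320765483755
top re
[... 552 characters left out ...]
9688, -387.6227111816406), (70.30931091308594, 169.77993774414062), 23.68674087524414)
cam white 951 [586.32653566 420.10735487 288.95904126] [-0.08940299  0.95668433  0.27705992] [[567.03090537 365.17672533 266.50584885]
 [601.99515021 486.86247836 342.25318885]]
top shaft 307 [ 507.34023957 -385.23516124] [-0.37465502  0.92716429] 112.00299236693643 -82.29279190225512 66.1088867886282
gear 67 31.06294899810125
restrect ((508.8486328125, -393.6025390625), (146.02317810058594, 204.29029846191406), 1.7801826000213623)
cam white 499 [573.19866467 406.165453   285.25540007] [-0.04380298  0.99669547 -0.06840647] [[552.91189799 363.44383115 269.54109869]
 [595.81254312 476.96404468 295.01411416]]
```

```bash
python3 - <<'E'
from h import *
p=np.load('top0.npz')['p']; cv2.imwrite('pics/crop.png',cv2.resize(p[165:320,90:300],(800,590),interpolation=cv2.INTER_CUBIC))
z=np.load('top0.npz');W=z['W'];hsv=cv2.cvtColor(p,cv2.COLOR_BGR2HSV)
# stand base
for n in('scene','top'):
    z=np.load(n+'0.npz');W=z['W'];hsv=cv2.cvtColor(z['p'],cv2.COLOR_BGR2HSV)
    m=(abs(W[...,2]-14)<5)&(hsv[...,1]<90)&(hsv[...,2]<110)&(W[...,1]>280)&(W[...,1]<520)&(W[...,0]>480)&(W[...,0]<720)
    print(n,m.sum(),cv2.minAreaRect(W[m][:,:2].astype(np.float32)))
E
```

```text
scene 2084 ((578.3805541992188, 445.206787109375), (119.09320831298828, 151.12405395507812), 1.3307068347930908)
top 1164 ((574.8137817382812, 443.5838928222656), (116.96503448486328, 152.89430236816406), 0.5836462378501892)
```

View pics/crop.png

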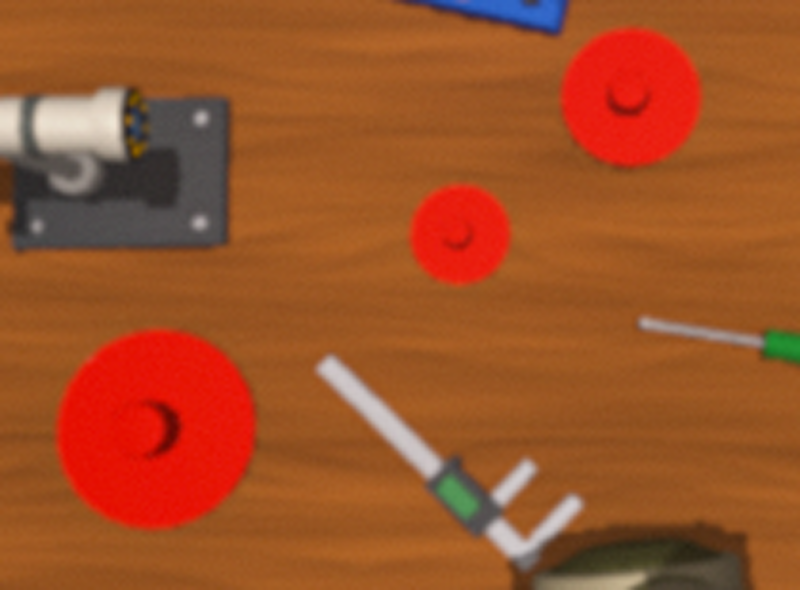

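The crop shows the medium cap at (632,97). Its flange measures 112 mm, against 78 mm at (460,234) and 154 mm at (156,428), so it is the one meant. I move above it.

>>> apply_moves --targets '[[85, [472, 544, 0], [0, 0, 92]], [85, [472, 544, 0], [0, 0, 92]], [85, [472, 544, 0], [0, 0, 92]], [85, [472, 544, 0], [0, 0, 92]], [85, [472, 544, 0], [0, 0, 92]], [85, [472, 544, 0], [0, 0, 92]], [85, [472, 544, 0], [0, 0, 92]], [85, [472, 544, 0], [0, 0, 92]], [85, [472, 544, 0], [0, 0, 92]], [85, [472, 544, 0], [0, 0, 92]], [85, [472, 544, 0], [0, 0, 92]], [85, [472, 544, 0], [0, 0, 92]], [85, [472, 544, 0], [0, 0, 92]], [85, [472, 544, 0], [0, 0, 92]], [85, [472, 544, 0], [0, 0, 92]], [85, [472, 544, 0], [0, 0, 92]], [85, [472, 544, 0], [0, 0, 92]], [85, [472, 544, 0], [0, 0, 92]], [85, [472, 544, 0], [0, 0, 92]], [85, [472, 544, 0], [0, 0, 92]]]'

```text
time_s: 2.1
eef_pos: [640.3, 46.1, 231.6]
ee_rot: [0.0, 0.569, 0.822, 0.0]
force: [0.5, 0.4, 0.2]
grip_width: 0.994
grip_force: 0.0
```

```bash
cat > w.py <<'E'
from h import *
import sys
def red(p):
    hsv=cv2.cvtColor(p,cv2.COLOR_BGR2HSV)
    return ((hsv[...,0]<5)|(hsv[...,0]>175))&(hsv[...,1]>180)&(hsv[...,2]>70)
def circ(Q):
    A=np.c_[2*Q,np.ones(len(Q))]; s=np.linalg.lstsq(A,(Q**2).sum(1),rcond=None)[0]
    return s[:2],np.sqrt(s[2]+s[:2]@s[:2])
E
python3 - <<'E'
from w import *
s=ctrl.sense(); p,d,i=grab('wrist','w1'); W=cloud(d,i); m=red(p)
print(s['time_s'],s['eef_pos'],s['ee_rot'],s['joints'].round(2)); print(i)
Q=W[m]; fl=Q[abs(Q[:,2]-15)<5]; kn=Q[Q[:,2]>44]
print('fl',cv2.minEnclosingCircle(fl[:,:2].astype(np.float32)),fl[:,2].mean(),'kn',cv2.minEnclosingCircle(kn[:,:2].astype(np.float32)),kn.mean(0),len(kn))
E
```

```text
2.1 [640.27372413  46.07508336 231.61209076] [1.14960102e-04 5.68790209e-01 8.22482634e-01 3.96486187e-05] [-0.11  0.58  1.1  -0.    1.46 -0.47]
{'vfov': 59.52059397846517, 'cx': 278.10274827834024, 'cy': 206.57310058982532, 'extrinsics': array([[ 9.35399661e-01,  3.34563098e-01,  1.14433421e-01,
         6.10903297e+02],
       [ 3.53591327e-01, -8.84320620e-01, -3.04877375e-01,
         1.24459266e+02],
       [-8.04884836e-04,  3.25644859e-01, -9.45491818e-01,
         3.74269359e+02],
       [ 0.00000000e+00,  0.00000000e+00,  0.00000000e+00,
         1.00000000e+00]])}
fl ((592.5216674804688, 83.78254699707031), 114.87661743164062) 13.938137318024923 kn ((640.1797485351562, 47.951263427734375), 15.611358642578125) [640.22607289  52.1848433   48.22968171] 321
```

View pics/w1.png

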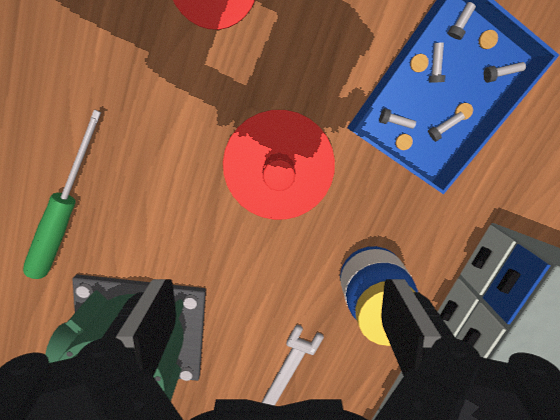

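The wrist view shows the cap at (278,165) with the bench around it clear. The knob is at world (640,48). I go down and grip it.

>>> apply_moves --targets '[[85, [0, 1.5, -40], [0, 0, 0]], [85, [0, 1.5, -90], [0, 0, 0]], [85, [0, 1.5, -140], [0, 0, 0]], [85, [0, 1.5, -180], [0, 0, 0]], [85, [0, 1.5, -200], [0, 0, 0]], [85, [0, 1.5, -210], [0, 0, 0]], [85, [0, 1.5, -210], [0, 0, 0]], [20, [0, 1.5, -210], [0, 0, 0]], [20, [0, 1.5, -210], [0, 0, 0]], [20, [0, 1.5, -210], [0, 0, 0]], [20, [0, 1.5, -210], [0, 0, 0]], [20, [0, 1.5, -210], [0, 0, 0]], [20, [0, 1.5, -210], [0, 0, 0]], [20, [0, 1.5, -210], [0, 0, 0]], [20, [0, 1.5, -210], [0, 0, 0]]]' --squeeze 50

```text
time_s: 3.65
eef_pos: [641.0, 48.3, 22.3]
ee_rot: [0.001, 0.568, 0.823, 0.0]
force: [0.0, 0.6, 7.2]
grip_width: 0.333
grip_force: 49.7
```

>>> apply_moves --targets '[[20, [0, 0, 10], [0, 0, 0]], [20, [0, 0, 40], [0, 0, 0]], [20, [0, 0, 85], [0, 0, 0]], [20, [0, 0, 130], [0, 0, 0]], [20, [0, 0, 175], [0, 0, 0]], [20, [0, 0, 215], [0, 0, 0]], [20, [-6, -40, 228], [0, 0, 0]], [20, [-13, -80, 228], [0, 0, 0]], [20, [-20, -125, 228], [0, 0, 0]], [20, [-27, -170, 228], [0, 0, 0]], [20, [-34, -215, 228], [0, 0, 0]], [20, [-41, -260, 228], [0, 0, 0]], [20, [-48, -300, 228], [0, 0, 0]], [20, [-52, -322, 228], [0, 0, 0]], [20, [-53, -330, 228], [0, 0, 0]], [20, [-53, -330, 228], [0, 0, 0]], [20, [-53, -330, 228], [0, 0, 0]], [20, [-53, -330, 228], [0, 0, 0]]]'

```text
time_s: 5.45
eef_pos: [588.0, -280.2, 249.5]
ee_rot: [0.0, 0.568, 0.823, 0.0]
force: [-0.5, -0.0, -0.6]
grip_width: 0.334
grip_force: 49.6
```

```bash
cat > hs.py <<'E'
from w import *
s=ctrl.sense(); p,d,i=grab('wrist','w2'); W=cloud(d,i); m=red(p); t=s['eef_pos']
print(s['time_s'],t,s['force'],s['grip_width'],s['joints'].round(2))
hsv=cv2.cvtColor(p,cv2.COLOR_BGR2HSV)
Q=W[m&(abs(W[...,2]-t[2])<60)&(np.hypot(W[...,0]-t[0],W[...,1]-t[1])<80)]
print('cap z pct',np.percentile(Q[:,2],[2,10,25,50,75,90,98]))
# flange plane fit
z0=np.median(Q[:,2]); F=Q[abs(Q[:,2]-z0)<4]; A=np.c_[F[:,:2]-t[:2],np.ones(len(F))]; pl=np.linalg.lstsq(A,F[:,2],rcond=None)[0]; print('flange plane',pl,len(F))
F2=F[:,:2].astype(np.float32); h=cv2.convexHull(F2)[:,0]; h=h[np.hypot(*(h-t[:2]).T)>50]; print('flange circ',circ(h.astype(float)),len(h),'mec',cv2.minEnclosingCircle(F2))
g=(hsv[...,0]>45)&(hsv[...,0]<100)&(hsv[...,1]>60)&(abs(W[...,2]-90)<5)&(np.hypot(W[...,0]-556,W[...,1]+198)<62)
R=W[g][:,:2]; h=cv2.convexHull(R.astype(np.float32))[:,0].astype(float); print('rim',circ(h),len(R),cv2.minEnclosingCircle(R.astype(np.float32)),np.median(W[g][:,2]))
E
python3 hs.py
```

```text
5.45 [ 587.95798561 -280.2294941   249.54837828] [-0.48614189 -0.04470028 -0.58899548] 0.33363244615726256 [-0.62  0.59  1.03  0.    1.52 -0.99]
cap z pct [241.03019022 241.52793025 241.91574666 242.39421509 243.09048321
 275.57567868 276.6764588 ]
flange plane [-2.02277141e-03  3.34815659e-04  2.42201555e+02] 27034
flange circ (array([ 588.26901149, -280.55220196]), np.float64(55.733673440664965)) 66 mec ((588.664794921875, -280.5213623046875), 56.230613708496094)
rim (array([ 555.04679333, -199.72572206]), np.float64(53.38566771464124)) 4689 ((555.0469970703125, -199.61688232421875), 53.821449279785156) 89.80653347383281
```

View pics/w2.png

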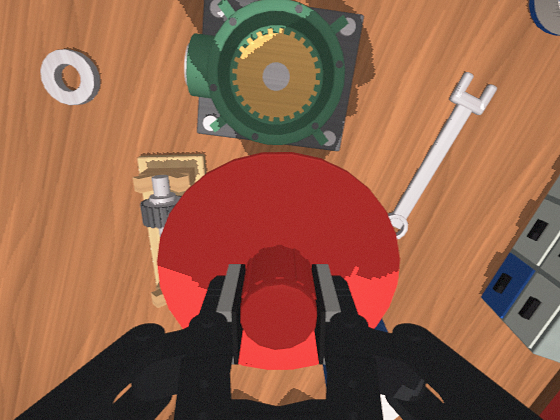

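The wrist view shows the cap held level and the rim at (275,75). The shift needed is (-33.4, +80.8, -147). I go across and stop just above the rim.

>>> apply_moves --targets '[[20, [-16, 40, 0], [0, 0, 0]], [20, [-33.4, 80.8, -10], [0, 0, 0]], [20, [-33.4, 80.8, -50], [0, 0, 0]], [20, [-33.4, 80.8, -90], [0, 0, 0]], [20, [-33.4, 80.8, -115], [0, 0, 0]], [20, [-33.4, 80.8, -128], [0, 0, 0]], [20, [-33.4, 80.8, -131], [0, 0, 0]], [20, [-33.4, 80.8, -134], [0, 0, 0]], [20, [-33.4, 80.8, -137], [0, 0, 0]], [20, [-33.4, 80.8, -139], [0, 0, 0]], [20, [-33.4, 80.8, -141], [0, 0, 0]], [20, [-33.4, 80.8, -141], [0, 0, 0]], [20, [-33.4, 80.8, -141], [0, 0, 0]]]'

```text
time_s: 6.8
eef_pos: [554.2, -201.0, 108.5]
ee_rot: [0.0, 0.568, 0.823, -0.0]
force: [0.2, -0.3, -0.5]
grip_width: 0.333
grip_force: 49.7
```

>>> apply_moves --targets '[[20, [0, 1, -2], [0, 0, 0]], [20, [0, 1, -4], [0, 0, 0]], [20, [0, 1, -6], [0, 0, 0]], [20, [0, 1, -7], [0, 0, 0]], [20, [0, 1, -7], [0, 0, 0]], [20, [0, 1, -7], [0, 0, 0]]]'

```text
time_s: 7.4
eef_pos: [554.1, -199.9, 102.3]
ee_rot: [0.0, 0.568, 0.823, -0.0]
force: [-5.0, 2.1, 7.7]
grip_width: 0.333
grip_force: 50.5
```

The cap is bottoming at the right height. I release it and rise.

>>> apply_moves --targets '[[40, [0, 1, -6.5], [0, 0, 0]], [60, [0, 1, -6.5], [0, 0, 0]], [85, [0, 1, -6.5], [0, 0, 0]], [85, [0, 1, -6.5], [0, 0, 0]], [85, [0, 1, -6.5], [0, 0, 0]], [85, [0, 1, -6.5], [0, 0, 0]], [85, [0, 1, 10], [0, 0, 0]], [85, [0, 1, 50], [0, 0, 0]], [85, [0, 1, 90], [0, 0, 0]], [85, [0, 1, 128], [0, 0, 0]], [85, [0, 1, 128], [0, 0, 0]], [85, [0, 1, 128], [0, 0, 0]]]'

```text
time_s: 8.6
eef_pos: [554.2, -199.0, 229.6]
ee_rot: [0.001, 0.568, 0.823, 0.0]
force: [1.1, 0.9, -0.4]
grip_width: 0.994
grip_force: 0.0
```

```bash
python3 - <<'E'
from w import *
s=ctrl.sense(); p,d,i=grab('wrist','w3'); W=cloud(d,i); m=red(p); print(s['time_s'],s['eef_pos'],s['joints'].round(2))
Q=W[m&(np.hypot(W[...,0]-555,W[...,1]+200)<75)]; F=Q[abs(Q[:,2]-np.median(Q[:,2]))<4]
h=cv2.convexHull(F[:,:2].astype(np.float32))[:,0].astype(float)
print('cap',circ(h),np.linalg.lstsq(np.c_[F[:,:2]-[555,-200],np.ones(len(F))],F[:,2],rcond=None)[0],len(F))
E
```

```text
8.6 [ 554.19009432 -198.96782697  229.62848988] [-0.54  0.46  1.3  -0.    1.39 -0.91]
cap (array([ 554.3128056 , -200.09193901]), np.float64(55.41378385733715)) [-1.28171500e-03  5.44520188e-04  9.49541177e+01] 9844
```

View pics/w3.png

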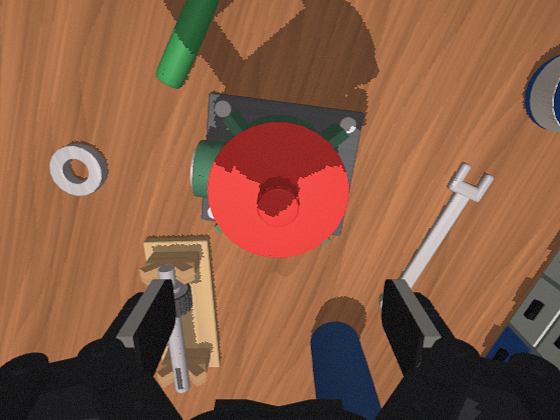

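The wrist view shows the cap at (278,190), seated flat with the flange top at z=95.0. I move over the rest.

>>> apply_moves --targets '[[85, [-10, -45, 0], [0, 0, 0]], [85, [-20, -90, 0], [0, 0, 0]], [85, [-30, -135, 0], [0, 0, 0]], [85, [-40, -175, 0], [0, 0, 0]], [85, [-41, -191, 0], [0, 0, 0]], [85, [-41, -191, 0], [0, 0, 0]], [85, [-41, -191, 0], [0, 0, 0]]]'

```text
time_s: 9.35
eef_pos: [513.0, -389.2, 228.0]
ee_rot: [-0.001, 0.568, 0.823, 0.0]
force: [1.0, 0.5, 0.9]
grip_width: 0.996
grip_force: 0.0
```

```bash
cat > sh.py <<'E'
from w import *
s=ctrl.sense(); p,d,i=grab('wrist','w4'); W=cloud(d,i); t=s['eef_pos']; print(s['time_s'],t,s['ee_rot'],s['joints'].round(2))
hsv=cv2.cvtColor(p,cv2.COLOR_BGR2HSV)
near=np.hypot(W[...,0]-513,W[...,1]+390)<110
sf=near&(hsv[...,1]<70)&(W[...,2]>40)&(W[...,2]<76)
bar=W[sf&(W[...,2]<61)]; allp=W[sf]
# axis: robust fit of top ridge
r=bar[bar[:,2]>54]; vx,vy,x0,y0=cv2.fitLine(r[:,:2].astype(np.float32),cv2.DIST_HUBER,0,.01,.01).ravel()
dv=np.array([vx,vy])*np.sign(vy); n=np.array([-dv[1],dv[0]]); c=np.array([x0,y0])
tt=(allp[:,:2]-c)@dv; nn=(allp[:,:2]-c)@n
ok=abs(nn)<24; print('ang',np.degrees(np.arctan2(dv[1],dv[0])),'ext',np.percentile(tt[ok],[.2,99.8]),'n',np.percentile(((r[:,:2]-c)@n),[2,98]),'z',np.percentile(bar[:,2],98))
g=ok&(allp[:,2]>63); print('gear t',np.percentile(tt[g],[2,98]),'n',nn[g].mean(),'ztop',np.percentile(allp[g][:,2],98))
tm=np.percentile(tt[ok],[.2,99.8]).mean(); print('mid',c+tm*dv,'by gear',c+(np.percentile(tt[g],[2,98]).mean()-40)*dv)
wd=near&(hsv[...,1]>70)&(abs(W[...,2]-12)<4); wm=cv2.minAreaRect(W[near&(W[...,2]>8)&(W[...,2]<62)&((hsv[...,1]>90)|sf)][:,:2].astype(np.float32)); print('rest',wm)
sp=np.load('top0.npz')['W']; q=sp[(sp[...,2]>180)&(sp[...,2]<200)&(sp[...,1]<-200)&(sp[...,0]>600)]; print('can',q.mean(0) if len(q) else 0)
E
python3 sh.py
```

```text
9.35 [ 513.02554771 -389.18682743  227.96935812] [-1.16588283e-03  5.68385130e-01  8.22761707e-01  3.97890787e-04] [-0.83  0.59  1.1   0.    1.46 -1.19]
ang 112.20628 ext [-71.88659477  77.01927177] n [-18.79761672  19.22957701] z 59.5983928663953
gear t [32.70331005 52.49370907] n 0.027349328342875234 ztop 72.02698932103728
mid [ 511.34959118 -392.5600441 ] by gear [ 511.33743238 -392.5302592 ]
rest ((510.3487548828125, -390.9297790527344), (69.9010009765625, 169.06422424316406), 22.37371253967285)
can [ 735.66384715 -517.32653253  185.44199927]
```

View pics/w4.png

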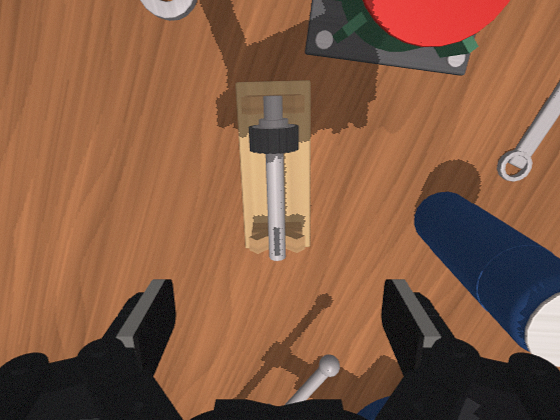

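The wrist view shows the shaft along column 275: gear at (274,138), tail at (278,255). Its origin is (511.3,-392.5) and its direction 112.2°. I grip about 11 mm ahead of the origin.

>>> apply_moves --targets '[[85, [-5.8, 6.8, -40], [0, 0, 1.5]], [85, [-5.8, 6.8, -85], [0, 0, 1.5]], [85, [-5.8, 6.8, -130], [0, 0, 1.5]], [85, [-5.8, 6.8, -170], [0, 0, 1.5]], [85, [-5.8, 6.8, -188], [0, 0, 1.5]], [85, [-5.8, 6.8, -197], [0, 0, 1.5]], [85, [-5.8, 6.8, -197], [0, 0, 1.5]], [5, [-5.8, 6.8, -197], [0, 0, 1.5]], [5, [-5.8, 6.8, -197], [0, 0, 1.5]], [5, [-5.8, 6.8, -197], [0, 0, 1.5]], [5, [-5.8, 6.8, -197], [0, 0, 1.5]], [5, [-5.8, 6.8, -197], [0, 0, 1.5]], [5, [-5.8, 6.8, -197], [0, 0, 1.5]], [5, [-5.8, 6.8, -197], [0, 0, 1.5]], [5, [-5.8, 6.8, -197], [0, 0, 1.5]], [5, [-5.8, 6.8, -197], [0, 0, 1.5]]]' --squeeze 100

```text
time_s: 11.0
eef_pos: [507.3, -383.3, 32.9]
ee_rot: [0.0, 0.558, 0.83, -0.0]
force: [-3.2, 0.7, 6.0]
grip_width: 0.152
grip_force: 97.5
```

>>> apply_moves --targets '[[5, [0, 0, 10], [0, 0, 0]], [5, [0, 0, 30], [0, 0, 0]], [5, [0, 0, 60], [0, 0, 0]], [5, [0, 0, 90], [0, 0, 0]], [5, [0, 0, 120], [0, 0, 0]], [5, [0, 0, 150], [0, 0, 0]], [5, [0, 0, 180], [0, 0, 0]], [5, [0, 0, 205], [0, 0, 0]], [5, [0, 0, 218], [0, 0, 0]], [5, [0, 0, 220], [0, 0, 0]], [5, [0, 0, 220], [0, 0, 0]]]'

```text
time_s: 12.1
eef_pos: [507.1, -382.9, 251.1]
ee_rot: [-0.001, 0.558, 0.83, 0.0]
force: [0.7, 0.1, -5.2]
grip_width: 0.158
grip_force: 97.7
```

>>> apply_moves --targets '[[5, [3, 20, 0], [0, 0, 0]], [5, [8, 55, 0], [0, 0, -2]], [5, [13, 90, 0], [0, 0, -4]], [5, [18, 125, 0], [0, 0, -6]], [5, [23, 160, 0], [0, 0, -8]], [5, [28, 195, 0], [0, 0, -10]], [5, [33, 230, 0], [0, 0, -12]], [5, [38, 265, 0], [0, 0, -14]], [5, [43, 300, 0], [0, 0, -16]], [5, [48, 335, 0], [0, 0, -18]], [5, [53, 370, 0], [0, 0, -20]], [5, [58, 405, 0], [0, 0, -21]], [5, [63, 440, 0], [0, 0, -21]], [5, [66, 470, 0], [0, 0, -21]], [5, [66, 495, 0], [0, 0, -21]], [5, [66, 510, 0], [0, 0, -21]], [5, [66, 515, 0], [0, 0, -21]], [5, [66, 515, 0], [0, 0, -21]], [5, [66, 515, 0], [0, 0, -21]]]'

```text
time_s: 14.0
eef_pos: [573.4, 130.8, 252.0]
ee_rot: [-0.0, 0.7, 0.714, -0.0]
force: [0.4, -0.7, -5.0]
grip_width: 0.157
grip_force: 97.9
```

```bash
cat > ln.py <<'E'
from w import *
import sys
tag=sys.argv[1]
s=ctrl.sense(); t=s['eef_pos']; print(s['time_s'],t,s['ee_rot'],s['grip_width'],s['joints'].round(2))
o=[]
for n in('scene','top'):
    p,d,i=grab(n); W=cloud(d,i); np.savez(f'{n}_{tag}.npz',p=p,W=W); hsv=cv2.cvtColor(p,cv2.COLOR_BGR2HSV)
    L=W[(W[...,1]>340)&(W[...,1]<420)&(W[...,2]>200)&(W[...,2]<310)&(abs(W[...,0]-575)<60)]
    print(n,'lens pts',len(L))
    for a in range(346,420,6):
        q=L[(L[:,1]>=a)&(L[:,1]<a+6)]
        if len(q)>3: print('  y',a,len(q),'x',q[:,0].min().round(1),q[:,0].max().round(1),'z',q[:,2].min().round(1),q[:,2].max().round(1))
    S=W[(W[...,1]>t[1]+14)&(W[...,1]<t[1]+90)&(abs(W[...,2]-t[2]-19)<35)&(abs(W[...,0]-t[0])<40)]
    for a in np.arange(t[1]+14,t[1]+90,5):
        q=S[(S[:,1]>=a)&(S[:,1]<a+5)]
        if len(q)>3: print('  s y',a.round(1),len(q),'x',q[:,0].min().round(1),q[:,0].max().round(1),'z',q[:,2].min().round(1),q[:,2].max().round(1))
p=np.load(f'scene_{tag}.npz')['p']; cv2.imwrite(f'pics/s_{tag}.png',cv2.resize(p[130:310,300:540],(800,600),interpolation=cv2.INTER_CUBIC))
E
python3 ln.py a
```

```text
14.0 [573.3807516  130.84470444 252.03203695] [-2.43815844e-05  6.99869457e-01  7.14270718e-01 -2.89374213e-04] 0.15673878498499313 [ 0.03  0.44  1.26 -0.    1.44  0.01]
scene lens pts 684
  y 358 110 x 556.9 603.2 z 249.3 294.7
  y 364 75 x 566.1 605.3 z 253.9 294.7
  y 370 70 x 566.2 604.0 z 253.9 294.6
  y 376 70 x 559.7 602.7 z 253.7 295.5
  y 382 53 x 571.1 601.2 z 258.0 293.0
  y 388 56 x 567.6 597.9 z 256.8 289.2
  y 394 57 x 567.4 597.6 z 261.8 290.0
  y 400 60 x 566.0 597.9 z 257.0 288.6
  y 406 56 x 568.5 596.5 z 256.5 291.0
  y 412 60 x 565.8 597.2 z 257.5 289.3
  y 418 17 x 569.0 596.4 z 263.6 289.5
  s y 144.8 20 x 568.3 607.9 z 267.6 304.7
  s y 149.8 32 x 562.3 596.6 z 257.8 291.1
  s y 154.8 46 x 560.6 595.9 z 257.9 291.0
  s y 159.8 48 x 565.4 597.1 z 254.1 291.6
  s y 164.8 44 x 562.5 596.2 z 259.2 291.1
  s y 169.8 33 x 558.3 594.4 z 254.8 289.8
  s y 174.8 23 x 569.0 587.1 z 262.6 281.1
  s y 179.8 15 x 572.5 583.2 z 264.2 276.5
  s y 184.8 17 x 570.4 581.6 z 265.3 278.0
  s y 189.8 17 x 572.9 582.0 z 261.9 276.4
  s y 194.8 5 x 571.5 580.7 z 267.8 277.7
top lens pts 462
  y 358 107 x 554.3 600.7 z 248.6 295.8
  y 364 45 x 552.2 600.0 z 270.9 296.6
  y 370 51 x 552.4 596.0 z 269.1 297.5
  y 376 41 x 552.0 596.1 z 263.2 297.3
  y 382 28 x 556.4 591.0 z 271.1 292.9
  y 388 33 x 557.0 591.1 z 267.0 291.3
  y 394 37 x 557.5 591.1 z 263.6 290.1
  y 400 35 x 557.2 590.9 z 268.7 293.6
  y 406 38 x 557.0 591.3 z 267.5 291.3
  y 412 37 x 556.2 591.6 z 270.2 290.6
  y 418 10 x 556.0 587.9 z 276.6 292.6
  s y 164.8 4 x 551.0 553.8 z 273.6 277.4
```

View pics/s_a.png

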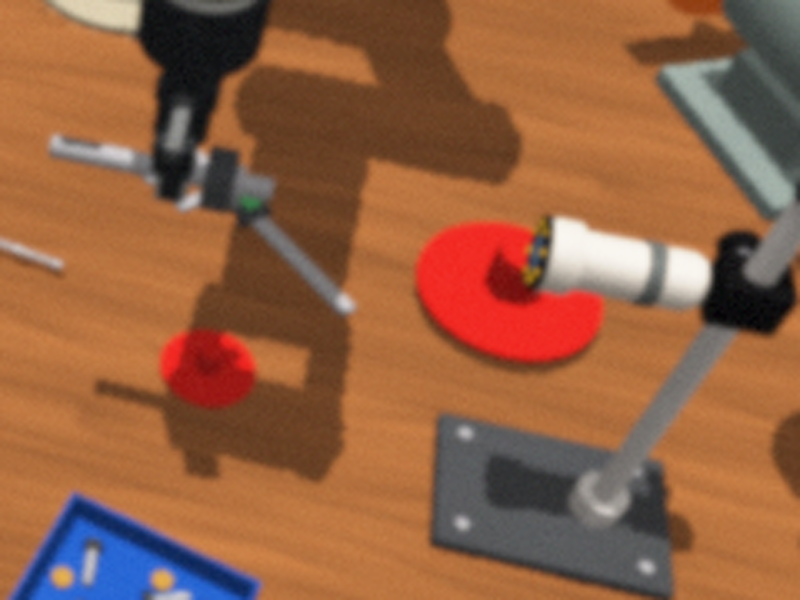

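The scene crop shows the shaft held level with its gear end towards the barrel's front at (540,250). The lens is at about (577.5, 360, 272.5) and the shaft axis at (573.5, 271), with the end face at y≈195. I advance (+4, +65, +1.5) slowly.

>>> apply_moves --targets '[[5, [1, 8, 0.5], [0, 0, 0]], [5, [2, 18, 1], [0, 0, 0]], [5, [3, 28, 1.5], [0, 0, 0]], [5, [4, 38, 1.5], [0, 0, 0]], [5, [4, 48, 1.5], [0, 0, 0]], [5, [4, 56, 1.5], [0, 0, 0]], [5, [4, 62, 1.5], [0, 0, 0]], [5, [4, 65, 1.5], [0, 0, 0]], [5, [4, 65, 1.5], [0, 0, 0]], [5, [4, 65, 1.5], [0, 0, 0]], [5, [4, 65, 1.5], [0, 0, 0]], [5, [4, 65, 1.5], [0, 0, 0]]]'

```text
time_s: 15.3
eef_pos: [577.4, 196.6, 253.8]
ee_rot: [0.0, 0.7, 0.714, 0.0]
force: [-0.0, -0.2, -5.7]
grip_width: 0.154
grip_force: 97.9
```

```bash
python3 ln.py b | grep -v '  s y\|  y'; python3 - <<'E'
from w import *
t=ctrl.sense()['eef_pos']; print(ctrl.sense()['force'],np.abs(ctrl.sense()['dq']).max())
for n in('scene','top'):
    W=np.load(f'{n}_b.npz')['W']; 
    m=(abs(W[...,0]-t[0])<30)&(abs(W[...,2]-t[2]-19)<30)
    for nm,a,b in(('tail',t[1]-90,t[1]-40),('front',t[1]+46,t[1]+75)):
        q=W[m&(W[...,1]>a)&(W[...,1]<b)]
        if len(q)<5: print(n,nm,len(q)); continue
        print(n,nm,len(q),'y',q[:,1].min(),q[:,1].max(),'xmax',np.percentile(q[:,0],95),'zmax',np.percentile(q[:,2],95))
    f=W[(W[...,1]>345)&(W[...,1]<363)&(W[...,2]>240)&(W[...,2]<300)&(abs(W[...,0]-578)<30)]; print(n,'lens disc',len(f),np.percentile(f[:,1],[2,25,50]),f[:,0].mean(),f[:,2].mean())
E
```

```text
15.3 [577.37611608 196.60361116 253.83702096] [2.81698508e-05 6.99654530e-01 7.14481307e-01 5.48654300e-06] 0.15430462995772495 [ 0.14  0.49  1.18 -0.    1.47  0.12]
scene lens pts 682
top lens pts 463
[-0.46297729  0.25237635 -4.60645747] 0.0009046819604271807
scene tail 143 y 112.48055684662019 156.66496081945232 xmax 587.9556023762275 zmax 279.46477400111473
scene front 65 y 242.82073493265327 261.3462894167028 xmax 586.7135664321094 zmax 278.5808514295037
scene lens disc 74 [360.34721508 361.79165341 362.31213281] 576.4068951916113 270.6255253404438
top tail 121 y 110.41669494989391 156.59885903494506 xmax 584.4147120579942 zmax 281.371943309264
top front 0
top lens disc 99 [358.1132723  359.77645828 360.70765135] 575.6029203440983 274.59752641812116
```

Everything is within tolerance: the face-to-glass gap is about 100 mm, and the shaft is level, centred and still. I hand the job in.

```bash
python3 -c "
from rig import ctrl
print(ctrl.finish_job())"
```

```text
the job is handed in; nothing more can be done
None
```

The red cap is seated level on the housing. The pinion shaft is held level and centred about 100 mm from the lens by my last measurement, and the job was handed in at about 15 s; no verdict came back.

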